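Check a jar lid's button with a spring gauge

ROBOT

A 6-joint arm with a two-finger parallel gripper is mounted at the origin on a cart in front of the work surface, level with it; the furniture and walls round the work are solid. World frame = base frame: x ahead of the robot, y to its left, z up, the work surface at z = 0. Lengths are in m, angles in degrees, forces in N, time in s.
With the tool pointing down it reaches from about 0.3 to 0.75 m from the base axis. Payload 8.5 kg.
Tool frame: the origin (TCP) lies midway between the tips of the shut fingers; the grasp point (between the pads) lies 19 mm behind it (env.tcp_to_grasp is the z of the grasp point in the tool frame, in m); z points along the fingers, y is the line along which they close (so a half turn about z gives the same grasp; the last joint's range is limited). The gripper opens to 85 mm and grips with 20 to 120 N. Pads are 22 mm wide; open, the fingers measure 114 mm over their backs; the gripper's body (76 mm by 85 mm) begins 54 mm behind the grasp point. The pads swing forward as they close: fully open they stand 13 mm farther back than shut.
Start: joints at [-80.69, 21.807, 74.336, -0, 83.858, -12.336], TCP at [0.203, -0.511, 0.196] pointing down, gripper open.
Joint ranges: [-178.18, 178.18], [-50.72, 133.34], [12.68, 142.11], [-81.47, 261.47], [9.98, 163.14], [-165.26, 165.26]. Speed limits (degrees/s): [136.94, 136.94, 180, 180, 180, 180].

INTERFACE

Orientations are given as a 3x3 rotation matrix whose columns are the frame's x, y, z axes.
In Python, from rig import env, imaging, job, models gives the robot as it stands. The module is installed in compiled form; this text tells all that it offers.
- The arm moves only by the tool jog_arm, never from a script. Its argument "plan" is text: rows parted by semicolons, each of 7 numbers parted by spaces: the turn, a rotation vector about the tool's x, y, z in degrees, then the shift along the tool's x, y, z in cm, then the closure in counts, from 0 (fully open) to 255 (shut). In form: rx ry rz x y z claw; .... A call has 1 to 10 rows; each row shifts and turns the commanded pose from where the row before left it, along the tool's axes as they then stand; what a row does not reach is not made up. A row lasts 1/12 s, in which the tool goes at most 41.7 mm and 7.16 degrees, less where a joint would pass 70% of its speed; a pose out of reach is approached as far as the arm can. A call with a gripper value outside its range is refused whole. The fingers move at their own pace and stop on an object; "grip_force" is the grip in N (left out, the last holds). Time passes only in rows, so rows that do not move let the fingers close. It gives the time, the measured TCP pose, the force, the opening and the grip force at its end, in the units of the state.
- env.observe(): the state, without advancing time (a new reading comes with each control period).
- imaging.get_image(name): name is "scene" or "top" or "wrist"; returns a dict with "pixels" (384x512x3 uint8, red, green, blue), "depth" (384x512 float32, m along the optical axis (not along the pixel's ray), 0 where there is no reading), "fov_y" (degrees; the focal length in pixels is half the picture's height over the tangent of half this angle, whatever the lens; pixels are square), "cx", "cy" (the principal point, pixels), "world_from_camera" (4x4, takes a point from camera to world coordinates). Camera axes: x right, y down, z forward; pixel columns grow to the right and rows downward; lengths in m; the calibration is good to about 2 mm. A picture is of the moment at which its call begins.
- job.close_job(): hands the job in; it is judged then, once.
Trained networks look in the newest picture that a camera, given by its name, has taken for a name from the list of things; names that differ only in an ending like _2 or _b are one class to them, and where a whole thing is asked for, a point or a joint stands for the part that bears it (a point fixed in the world has none). Each returns a list of dicts, best first, with "confidence" (0 to 1); they miss things now and then, are a little off and sometimes report something else, mostly with a low value. They report only what shows in the picture. A call takes as long as a camera call.
- models.outline_of(camera, query): "region" (384x512 bool, what is visible of it) and "bbox" ([centre column, centre row, width, height] in pixels, round what is visible of it).
- models.tip_of(camera, query): "at" ([column, row] in pixels: a listed point, or the origin of a listed thing).
The state is a dict: "time_s": time; "q": joint angles; "qvel": joint speeds; "joint_efforts": joint torques, N m; "position": TCP position; "tool_rot": TCP orientation; "ft_force": force on the tool from outside, world axes, zero at the start; "wrist_torque": the same for the moment, N m; "grip_width": finger opening in m; "gripper_force": force on a finger pad.
Only numpy, scipy, OpenCV 4.12 (cv2) and the standard library are available. Lean on these libraries where they do the work, as an engineer would, in place of code of your own. Each camera call takes 0.05 s, during which the arm holds its last target. There are 200 camera calls.

TASK

Put the small lid on the open glass jar, rim down and fully seated, and let go of it. Then draw the spring plunger gauge out of its slanted stand and hold it upright with its foot on the raised button in the middle of the lid, pressing gently so that the plunger is about half-way in and never ramming it. Finish while still holding the gauge there, at rest - do not put it down or let go - with the jar left standing where it was and the other things on the worktop undisturbed.

Things in the scene. Friction and masses are not known exactly. Their poses are not given: they have to be found in the camera images.
- lid_center (a point): Small round metal lid, lying rim down on the worktop: 66 mm across, 20 mm high (21.5 with its button), skirt 3 mm thick, inside 60 mm wide and 17 mm deep, 50 g. This point is on its axis, 10 mm above the rim; z points out of the flat top. The larger flat lid (84 mm, no button) at the back is not part of the job.
- lid_button (a point): Centre of the top of the lid's raised round button (20 mm across, 1.5 mm high), on the lid's axis, 21.5 mm above the lid's rim.
- jar_mouth (a point): Centre of the mouth of the open glass jar, 80 mm above the worktop; z up. The jar stands loose, about 450 g: body 78 mm across up to 42 mm, shoulder, then a smooth neck 56 mm across from 51 to 80 mm. The lid drops over the neck (2 mm play all round) until its inside rests on the mouth: rim then 63 mm, lid_center 73 mm, button top 84.5 mm above the worktop.
- gauge_grip (a point): Spring gauge, about 130 g; from the top: square grey handle 24 x 24 x 54 mm, steel collar 32 mm across and 6 thick, steel nose 18 across and 45 long, thin plunger. This point: on the handle's centre line, 26 mm below the gauge's top, 31 above the collar, 106 above the foot. z runs along the gauge away from the foot; x, y square to the flats. It starts in the stand, leaning 15 degrees.
- gauge_foot (a point): Centre of the flat foot (12 mm across) at the lower end of the gauge's plunger, which stands 24 mm out of the nose; same axes as gauge_grip. It moves up into the nose when pressed.
- plunger (a joint): How far the gauge's plunger is pressed in, m: 0 fully out (as at the start), 0.006 half-way, 0.012 fully in. Its spring takes about 1 N to start, 3.2 N half-way and 5.3 N at the end. A black band on the plunger reaches the nose when it is half-way in.
- stand_mouth (a point): Centre of the upper rim of the gauge stand's socket, 91 mm above the worktop. The stand is fixed: steel foot 100 x 76 x 14 mm, black square tube 29 mm outside, 21 inside, 80 long. x, y are the stand's, z up; the tube leans 15 degrees to the stand's -x, roughly towards the robot. The gauge hangs by its collar, 69 mm deep: draw it out 75 mm or more along its slanted axis.

How it is judged (in metres and radians):
On the way, in this order (a step that is already met when the one before it is completed fails the run):
1. the small lid sits on the jar, rim down, released (horizontal distance between lid_center and jar_mouth below 0.005 m and z of lid_center in the frame of jar_mouth between -0.0105 and -0.003 m and angle between lid_center's own z axis and vertical below 0.08 rad and contact force between the fingers and lid below 0.1 N and linear speed of lid below 0.02 m/s), for 0.2 s.
2. the gauge is drawn clear of its stand (distance between gauge_foot and stand_mouth above 0.03 m and height (world z) of gauge_foot above 0.085 m and contact force between gauge and stand below 0.1 N and horizontal distance between lid_center and jar_mouth below 0.005 m and z of lid_center in the frame of jar_mouth between -0.0105 and -0.003 m and angle between lid_center's own z axis and vertical below 0.08 rad), for 0.1 s.
At the end, for the whole second after the job is handed in: Lid seated level on the jar within 5 mm of its axis; gauge held by the fingers, at rest, within 6 degrees of upright, foot within 7 mm of the button's centre, plunger 3 to 9 mm in (1 to 8 N); jar upright, within 30 mm of its start (horizontal distance between lid_center and jar_mouth below 0.005 m and z of lid_center in the frame of jar_mouth between -0.0105 and -0.003 m and angle between lid_center's own z axis and vertical below 0.08 rad and horizontal distance between gauge_foot and lid_button below 0.007 m and angle between gauge_grip's own z axis and vertical below 0.105 rad and value of joint plunger between 0.003 and 0.009 m and contact force between plunger and lid between 1 and 8 N and contact force between the fingers and gauge above 2 N and contact force between the fingers and lid below 0.1 N and contact force between gauge and stand below 0.1 N and linear speed of gauge below 0.01 m/s and angle between jar_mouth's own z axis and vertical below 0.05 rad and distance of jar_mouth from where it was at the start of the episode below 0.03 m); the arm keeps its last pose, push and grip.
It fails at once if the gauge is rammed onto the lid or jar (over 20 N) (contact force between gauge and lid above 20 N or contact force between gauge and jar above 20 N).
It fails at once if another thing on the worktop is shifted by more than 40 mm (distance of any of lime, garlic, tin, onion, salt_shaker, spice_jar, large_lid from where it was at the start of the episode above 0.04 m).
It fails at once if the jar is tipped (angle between jar_mouth's own z axis and vertical above 0.3 rad).
It also fails if it takes over 69 s, if anything falls off the work surface, if the arm or the gripper's body presses on something with over 40 N, if the wrist force passes 120 N, or if a joint passes its speed limit or range.

## Working session

There is one attempt and no reset: what is moved stays moved. The work goes in short steps, Python scripts to look and compute and a tool call to move; the robot and the scene stay as the last step left them, time stands still between calls to the robot, and variables do not carry over. Pictures are saved under pics/ and viewed, at most 10 in all, crops included, and the job is handed in when it is done.

Besides the shell and the picture viewer there is one more tool, called by a JSON object that holds its "method" and its "body", one argument or row to a line. jog_arm: Moves the arm, as the interface text tells. Its arguments: {"type":"object","properties":{"plan":{"type":"string"},"grip_force":{"type":"number"}},"required":["plan"]}

```bash
mkdir -p pics; cat > h.py <<'E'
import numpy as np, cv2
from rig import env, imaging, job, models
np.set_printoptions(precision=4,suppress=True)
def cloud(im):
    d=im["depth"]; h,w=d.shape; f=h/2/np.tan(np.radians(im["fov_y"])/2)
    v,u=np.mgrid[:h,:w]; P=np.stack([(u-im["cx"])*d/f,(v-im["cy"])*d/f,d],-1)
    T=np.array(im["world_from_camera"]); W=P@T[:3,:3].T+T[:3,3]; W[d<=0]=np.nan
    return W
def save(im,name): cv2.imwrite("pics/"+name,im["pixels"][:,:,::-1])
E
python3 - <<'E'
from h import *
s=env.observe(); print(s["position"],s["tool_rot"],s["grip_width"],env.tcp_to_grasp)
for c in ("scene","top"):
    im=imaging.get_image(c); save(im,c+"0.png"); W=cloud(im)
    np.savez(c+".npz",W=W,T=im["world_from_camera"],f=im["fov_y"])
    print(c,im["fov_y"],np.array(im["world_from_camera"])[:3,3])
    for q in ("lid_center","jar_mouth","gauge_grip","stand_mouth","lid_button"):
        for r in models.tip_of(c,q)[:2]:
            x,y=np.round(r["at"]).astype(int); print(q,r["confidence"],r["at"],W[min(y,383),min(x,511)])
a=cv2.imread("pics/scene0.png");b=cv2.imread("pics/top0.png")
cv2.imwrite("pics/both.png",cv2.resize(np.vstack([a,b])[:, :],None,fx=.78,fy=.78))
E
```

```text
[ 0.2028 -0.5109  0.1951] [[ 0.9295  0.3689 -0.0003]
 [ 0.3689 -0.9295  0.0015]
 [ 0.0003 -0.0015 -1.    ]] 0.0855043779923541 -0.0187
scene 56.36440431556464 [-0.0601  0.6266  0.7015]
lid_center 0.79 [318.7, 180.2] [ 0.4727 -0.2529  0.0226]
jar_mouth 0.55 [242.5, 212.3] [0.5204 0.0702 0.0558]
gauge_grip 0.86 [193.4, 252.8] [0.4244 0.3165 0.1424]
stand_mouth 0.88 [192.1, 262.4] [0.4332 0.3175 0.1089]
lid_button 0.76 [317.6, 178.2] [ 0.4812 -0.2593  0.0238]
top 43.06168418945343 [0.3118 0.0605 1.3781]
lid_center 0.98 [365.4, 191.0] [ 0.4766 -0.2569  0.0225]
jar_mouth 0.93 [245.3, 178.5] [0.518  0.0816 0.0015]
gauge_grip 0.67 [155.1, 203.0] [0.4327 0.3059 0.1517]
stand_mouth 0.6 [160.3, 198.9] [0.4453 0.2981 0.1281]
```

View pics/both.png

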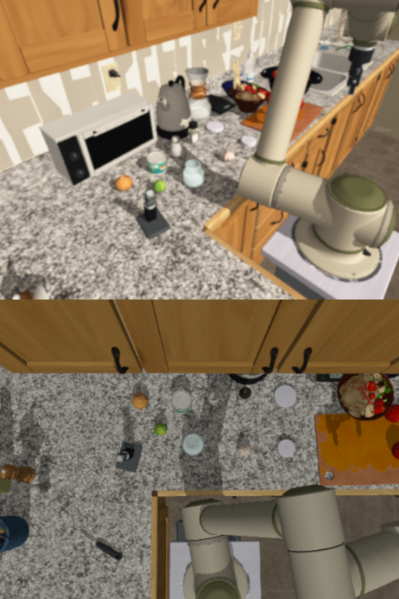

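The two pictures show the small lid at right centre (top view about 365,191 full-size), the jar at the centre (245,178), and the gauge in its stand at left (155,203). Garlic lies between the jar and the lid.

```bash
python3 - <<'E'
from h import *
for c in ("top","scene"):
    im=imaging.get_image(c); W=cloud(im)
    for q in ("lid_center","jar_mouth","gauge_grip","stand_mouth","garlic","lime","large_lid","onion","tin","salt_shaker"):
        for r in models.outline_of(c,q)[:1]:
            m=cv2.erode(r["region"].astype(np.uint8),np.ones((2,2)))>0; p=W[m]; p=p[np.isfinite(p[:,0])]
            if len(p)==0: continue
            print(c,q,round(r["confidence"],2),np.round(r["bbox"],1),len(p),"med",np.median(p,0),"lo",np.percentile(p,3,0),"hi",np.percentile(p,97,0))
            if q=="lid_center":
                t=p[abs(p[:,2]-.021)<.006]; print("  lid circ",cv2.minEnclosingCircle((t[:,:2]*1000).astype(np.float32)))
            if q=="jar_mouth":
                for z in (.08,.07,.03): 
                    t=p[abs(p[:,2]-z)<.006]; 
                    if len(t)>5: print("  jar z",z,len(t),cv2.minEnclosingCircle((t[:,:2]*1000).astype(np.float32)))
            if q=="gauge_grip":
                for z in (.09,.11,.13,.15):
                    t=p[abs(p[:,2]-z)<.008]
                    if len(t): print("  g",z,len(t),t.mean(0))
                print("  top", p[p[:,2]>np.percentile(p[:,2],80)].mean(0))
    save(im,c+"1.png")
a=cv2.imread("pics/scene1.png")[200:310,140:300]; b=cv2.imread("pics/top1.png")[140:250,120:280]
cv2.imwrite("pics/crop.png",cv2.resize(np.vstack([a,b]),None,fx=2.7,fy=2.7,interpolation=cv2.INTER_CUBIC))
E
```

```text
top lid_center 0.74 [367.6 190.9  22.5  24.2] 373 med [ 0.4745 -0.2609  0.02  ] lo [ 0.4488 -0.2887  0.0137] hi [ 0.5027 -0.2345  0.0252]
  lid circ ((475.33074951171875, -261.3271484375), 31.18113899230957)
top jar_mouth 0.64 [247.9 186.9  29.9  27.6] 626 med [0.4912 0.0755 0.0445] lo [ 0.4561  0.0418 -0.0002] hi [0.5207 0.1084 0.0812]
  jar z 0.08 95 ((493.3831787109375, 76.96532440185547), 28.06781578063965)
  jar z 0.07 33 ((493.1214294433594, 77.24137115478516), 27.823984146118164)
  jar z 0.03 12 ((468.76593017578125, 77.04081726074219), 29.25069236755371)
top gauge_grip 0.58 [159.1 203.6  15.2  17.5] 162 med [0.4374 0.3057 0.1442] lo [0.4211 0.2955 0.093 ] hi [0.4551 0.3212 0.1549]
  g 0.09 11 [0.4432 0.2972 0.0934]
  g 0.11 23 [0.4468 0.3018 0.11  ]
  g 0.13 22 [0.4411 0.3033 0.13  ]
  g 0.15 83 [0.4327 0.3106 0.1499]
  top [0.4339 0.3101 0.1531]
top stand_mouth 0.97 [167.2 202.8  33.2  42.5] 682 med [0.4465 0.2945 0.0137] lo [0.4013 0.267  0.0073] hi [0.4939 0.3365 0.0791]Traceback (most recent call last):
  File "<stdin>", line 5, in <module>
ValueError: it knows: gauge_foot, gauge_grip, jar_mouth, lid_button, lid_center, plunger, stand_mouth
```

{"method": "jog_arm", "body": {
  "plan": "0 0 0 3.45 -1.32 0.5 0;0 0 0 3.45 -1.32 0.5 0;0 0 0 3.45 -1.32 0.5 0;0 0 0 3.45 -1.32 0.5 0;0 0 0 3.45 -1.32 0.5 0;0 0 0 3.45 -1.32 0.5 0;0 0 0 3.45 -1.32 0.5 0;0 0 0 3.45 -1.32 0.5 0;0 0 0 3.45 -1.32 0.5 0;0 0 0 3.45 -1.32 0.5 0"
}}

```text
time_s: 1.68
position: [0.476, -0.2598, 0.1457]
tool_rot: [[0.929, 0.369, 0.0], [0.369, -0.929, -0.0], [0.0, 0.0, -1.0]]
ft_force: [0.0, -0.4, -0.2]
grip_width: 0.0856
gripper_force: 0.0
```

```bash
cat >> h.py <<'E'
def totool(target):
    s=env.observe(); R=np.array(s["tool_rot"]); d=np.array(target)-np.array(s["position"])
    return R.T@d*100
def fitcirc(p):
    A=np.c_[2*p[:,:2],np.ones(len(p))]; x=np.linalg.lstsq(A,(p[:,:2]**2).sum(1),rcond=None)[0]
    return x[:2],np.sqrt(x[2]+x[:2]@x[:2])
E
python3 - <<'E'
from h import *
s=env.observe(); print(s["position"],s["q"],s["tool_rot"])
im=imaging.get_image("wrist"); save(im,"w1.png"); W=cloud(im)
for q in ("lid_center","lid_button"):
    for r in models.tip_of("wrist",q)[:1]: x,y=np.round(r["at"]).astype(int); print(q,r,W[y,x])
for r in models.outline_of("wrist","lid_center")[:1]:
    p=W[r["region"]]; p=p[np.isfinite(p[:,0])]; t=p[(p[:,2]>.015)&(p[:,2]<.03)]
    print(r["confidence"],r["bbox"],len(p),len(t),cv2.minEnclosingCircle((t[:,:2]*1000).astype(np.float32)),t.mean(0))
E
```

```text
[ 0.476  -0.2598  0.1457] [-41.1363  23.4226  80.4657  -0.0016  76.0897  27.2189] [[ 0.9295  0.3689  0.0003]
 [ 0.3689 -0.9295 -0.0003]
 [ 0.0002  0.0004 -1.    ]]
lid_center {'at': [259.7, 168.3], 'confidence': 0.55} [ 0.486  -0.2622  0.0211]
lid_button {'at': [258.5, 169.5], 'confidence': 0.72} [ 0.4835 -0.2609  0.0223]
0.98 [261.6, 169.4, 61.3, 64.3] 3030 2882 ((482.22857666015625, -262.8869323730469), 32.87045669555664) [ 0.4836 -0.2623  0.0198]
```

View pics/w1.png

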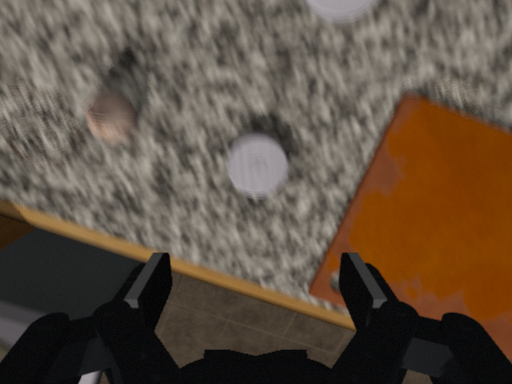

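The wrist view shows the lid at about (258,167), clear of the fingers, with the garlic and the board edge well apart. I measure again now that the arm is still.

```bash
python3 - <<'E'
from h import *
im=imaging.get_image("wrist"); W=cloud(im)
print(env.observe()["position"])
r=models.outline_of("wrist","lid_center")[0]
p=W[r["region"]]; p=p[np.isfinite(p[:,0])]; t=p[(p[:,2]>.015)&(p[:,2]<.03)]
print(cv2.minEnclosingCircle((t[:,:2]*1000).astype(np.float32)),t.mean(0),np.median(t,0))
im=imaging.get_image("scene"); W=cloud(im)
r=models.outline_of("scene","lid_center")[0]
p=W[r["region"]]; p=p[np.isfinite(p[:,0])]; t=p[(p[:,2]>.015)&(p[:,2]<.03)]
print(len(t),cv2.minEnclosingCircle((t[:,:2]*1000).astype(np.float32)),t.mean(0))
print(totool([.4815,-.2625,-.005]))
E
```

```text
[ 0.4747 -0.2615  0.1458]
((482.19158935546875, -262.91802978515625), 32.93229293823242) [ 0.4836 -0.2622  0.0198] [ 0.484  -0.2621  0.0198]
0 ((0.0, 0.0), 0.0) [nan nan nan]
[ 0.6652  0.2888 15.095 ]<stdin>:10: RuntimeWarning: Mean of empty slice.
  ret = um.true_divide(
```

{"method": "jog_arm", "body": {
  "plan": "0 0 0 0.4 0.1 2 0;0 0 0 0.3 0.1 2 0;0 0 0 0 0 2 0;0 0 0 0 0 1.5 0;0 0 0 0 0 0 0;0 0 0 0 0 0 0"
}}

```text
time_s: 2.58
position: [0.4816, -0.2612, 0.0708]
tool_rot: [[0.93, 0.368, -0.001], [0.368, -0.93, 0.0], [-0.0, -0.001, -1.0]]
ft_force: [-0.4, -0.1, 0.5]
grip_width: 0.0852
gripper_force: 0.0
```

```bash
python3 - <<'E'
from h import *
im=imaging.get_image("wrist"); W=cloud(im); save(im,"w2.png")
s=env.observe();print(s["position"])
r=models.outline_of("wrist","lid_center")[0]
p=W[r["region"]]; p=p[np.isfinite(p[:,0])]; t=p[(p[:,2]>.015)&(p[:,2]<.03)]
print(r["bbox"],len(t),cv2.minEnclosingCircle((t[:,:2]*1000).astype(np.float32)),t.mean(0))
b=t[t[:,2]>.0212]; print(len(b),b.mean(0))
im=imaging.get_image("top"); W=cloud(im)
for r in models.outline_of("top","lid_center")[:1]: print(r["confidence"],r["bbox"])
E
```

```text
[ 0.4821 -0.2614  0.0716]
[258.3, 195.8, 82.8, 79.3] 4570 ((482.4101257324219, -262.718994140625), 32.90354537963867) [ 0.4843 -0.2619  0.0197]
220 [ 0.4823 -0.2624  0.0217]
```

View pics/w2.png

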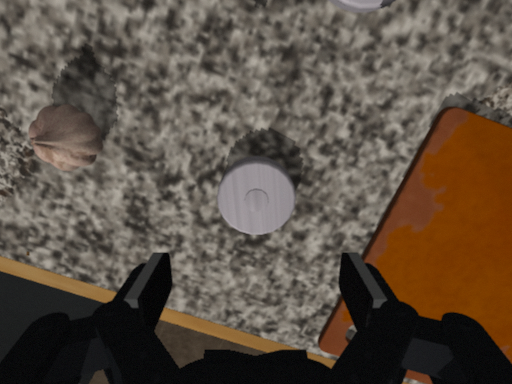

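The wrist view shows the lid centred between the fingers, its button at (257,200). The measured centre is the same from both heights.

{"method": "jog_arm", "body": {
  "plan": "0 0 0 0 0.1 2.5 0;0 0 0 0 0 2.5 0;0 0 0 0 0 1.5 0;0 0 0 0 0 0.9 0;0 0 0 0 0 0 0;0 0 0 0 0 0 0",
  "grip_force": 30
}}

```text
time_s: 3.28
position: [0.4828, -0.2618, -0.0026]
tool_rot: [[0.929, 0.369, 0.001], [0.369, -0.929, -0.001], [0.0, 0.001, -1.0]]
ft_force: [-0.0, 0.3, 0.2]
grip_width: 0.085
gripper_force: 0.0
```

{"method": "jog_arm", "body": {
  "plan": "0 0 0 0 0 0 120;0 0 0 0 0 0 150;0 0 0 0 0 0 150;0 0 0 0 0 0 150;0 0 0 0 0 0 150;0 0 0 0 0 0 150;0 0 0 0 0 0 150"
}}

```text
time_s: 3.87
position: [0.4825, -0.2615, -0.0032]
tool_rot: [[0.929, 0.369, 0.0], [0.369, -0.929, -0.0], [0.0, 0.0, -1.0]]
ft_force: [-0.2, 0.8, -0.2]
grip_width: 0.0349
gripper_force: 0.0
```

```bash
python3 - <<'E'
from h import *
print(env.observe()["grip_width"],env.observe()["position"])
im=imaging.get_image("wrist"); save(im,"w3.png")
E
```

```text
0.03485795646481394 [ 0.4825 -0.2615 -0.0032]
```

View pics/w3.png

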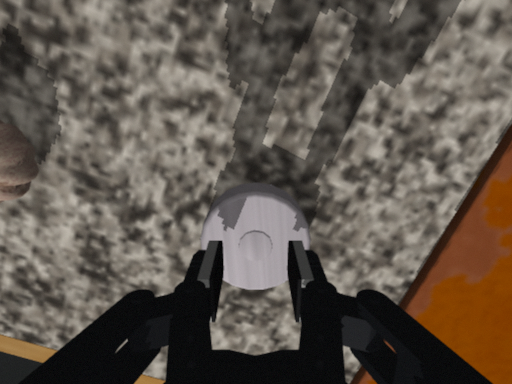

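The fingers have closed over the lid, or short of it, without contact: lid at (256,238), fingertips near (215,240) and (295,240). I check the fingertip depth.

```bash
python3 - <<'E'
from h import *
im=imaging.get_image("wrist"); W=cloud(im)
for v in (236,243,250,270,300):
    print(v,[(u,W[v,u].round(4)) for u in (212,217,256,293,299)])
r=models.outline_of("wrist","lid_center")[0]
p=W[r["region"]]; t=p[(p[:,2]>.015)&(p[:,2]<.024)]
print(r["bbox"],cv2.minEnclosingCircle((t[:,:2]*1000).astype(np.float32)),np.percentile(p[:,2],[1,50,99]))
E
```

```text
236 [(212, array([ 0.4785, -0.2368,  0.0197])), (217, array([ 0.4789, -0.2395,  0.0185])), (256, array([ 0.4882, -0.2604,  0.0204])), (293, array([ 0.4959, -0.2805,  0.0198])), (299, array([ 0.4973, -0.2837,  0.02  ]))]
243 [(212, array([ 0.485 , -0.2373,  0.0387])), (217, array([ 0.4865, -0.2396,  0.0398])), (256, array([ 0.485 , -0.2617,  0.0223])), (293, array([ 0.5004, -0.2759,  0.0389])), (299, array([ 0.5019, -0.2786,  0.0396]))]
250 [(212, array([ 0.4856, -0.2381,  0.0462])), (217, array([ 0.4865, -0.2404,  0.0463])), (256, array([ 0.4801, -0.2637,  0.021 ])), (293, array([ 0.5003, -0.275 ,  0.0463])), (299, array([ 0.5017, -0.2775,  0.047 ]))]
270 [(212, array([ 0.4869, -0.2402,  0.064 ])), (217, array([ 0.4841, -0.2428,  0.0587])), (256, array([ 0.4668, -0.2689,  0.0202])), (293, array([ 0.4947, -0.2764,  0.0549])), (299, array([ 0.5011, -0.2751,  0.0646]))]
300 [(212, array([ 0.4775, -0.2444,  0.0708])), (217, array([ 0.4711, -0.2478,  0.0618])), (256, array([ 0.4315, -0.2831,  0.0002])), (293, array([ 0.4822, -0.2814,  0.0593])), (299, array([ 0.4906, -0.279 ,  0.07  ]))]
[257.8, 233.8, 113.0, 110.4] ((482.2979431152344, -262.2832336425781), 33.02508544921875) [nan nan nan]
```

{"method": "jog_arm", "body": {
  "plan": "0 0 0 0 0 0 0;0 0 0 0 0 0 0;0 0 0 0 0 0 0;0 0 0 0 0 0 0;0 0 0 0 0 0 0;0 0 0 0 0 0 0;0 0 0 0 0 0 0;0 0 0 0 0 0 0"
}}

```text
time_s: 4.68
position: [0.4825, -0.2615, -0.0033]
tool_rot: [[0.929, 0.369, 0.0], [0.369, -0.929, -0.0], [0.0, 0.0, -1.0]]
ft_force: [0.7, -0.4, -0.7]
grip_width: 0.0854
gripper_force: 0.0
```

```bash
python3 - <<'E'
from h import *
s=env.observe(); print(s["position"],s["grip_width"])
im=imaging.get_image("wrist"); W=cloud(im)
R=np.array(s["tool_rot"]); T=(W-s["position"])@R   # tool frame
print("cam in tool",(np.array(im["world_from_camera"])[:3,3]-s["position"])@R, im["fov_y"])
d=im["depth"]
m=(W[:,:,2]>.02)&(T[:,:,0]>-.03)&(T[:,:,0]<.03)&(abs(T[:,:,1])<.06)&(W[:,:,2]<.09)
for sgn in (-1,1):
    k=m&(T[:,:,1]*sgn>.02); q=T[k]; print(sgn,len(q),np.percentile(q,[1,50,99],axis=0))
    h=W[:,:,2][k]; v,u=np.nonzero(k); i=np.argsort(h)[:8]; print(np.c_[u[i],v[i],h[i]*1000].round(0).tolist())
E
```

```text
[ 0.4825 -0.2615 -0.0033] 0.08540629047553445
cam in tool [ 0.0857  0.0005 -0.1779] 65.77188963456432
-1 3122 [[-0.0117 -0.058  -0.093 ]
 [ 0.0078 -0.0423 -0.0727]
 [ 0.0143 -0.0211 -0.0233]]
[[210.0, 228.0, 20.0], [215.0, 241.0, 20.0], [217.0, 230.0, 20.0], [219.0, 252.0, 20.0], [213.0, 236.0, 20.0], [212.0, 269.0, 20.0], [214.0, 245.0, 20.0], [207.0, 230.0, 20.0]]
1 3170 [[-0.014   0.0209 -0.093 ]
 [ 0.0077  0.0438 -0.072 ]
 [ 0.0151  0.0568 -0.0233]]
[[294.0, 221.0, 20.0], [306.0, 245.0, 20.0], [303.0, 240.0, 20.0], [296.0, 238.0, 20.0], [294.0, 248.0, 20.0], [305.0, 229.0, 20.0], [293.0, 214.0, 20.0], [300.0, 242.0, 20.0]]
```

```bash
python3 - <<'E'
from h import *
s=env.observe(); im=imaging.get_image("wrist"); W=cloud(im)
R=np.array(s["tool_rot"]); T=(W-s["position"])@R
m=(W[:,:,2]>.026)&(abs(T[:,:,1])<.06)&(abs(T[:,:,0])<.03)
for sgn in (-1,1):
    k=m&(T[:,:,1]*sgn>.01); q=T[k]; i=np.argsort(-q[:,2])[:200:25]; print(q[i]*1000)
E
```

```text
[[ -1.1369 -42.291  -47.6471]
 [  1.4873 -41.9639 -49.8366]
 [  4.4502 -41.4106 -50.8563]
 [ 11.1501 -44.8993 -51.7264]
 [  4.3042 -41.9875 -52.3935]
 [ -6.6639 -41.8012 -53.2736]
 [ -5.0946 -42.0057 -53.804 ]
 [  3.3075 -41.553  -54.3126]]
[[ -6.2434  43.7929 -48.0974]
 [  0.1748  43.7882 -49.6421]
 [  0.3774  43.4473 -50.8158]
 [  7.1736  43.5592 -51.6135]
 [ -5.5363  43.5705 -52.4196]
 [ -5.4781  43.3213 -53.3087]
 [  0.1394  43.6151 -53.8569]
 [  9.5008  43.4841 -54.4752]]
```

The depth shows the open fingertips about 49 mm behind the reported TCP, which is 36 mm more than the text says. That explains why they closed above the lid, so I use the measured offset and go down carefully, watching the force.

{"method": "jog_arm", "body": {
  "plan": "0 0 0 0 0 1 0;0 0 0 0 0 1 0;0 0 0 0 0 0.5 0;0 0 0 0 0 0.5 0;0 0 0 0 0 0.2 0;0 0 0 0 0 0.2 0;0 0 0 0 0 0.2 0;0 0 0 0 0 0 0"
}}

```text
time_s: 5.45
position: [0.4824, -0.2614, -0.0395]
tool_rot: [[0.929, 0.369, -0.0], [0.369, -0.929, 0.0], [-0.0, -0.0, -1.0]]
ft_force: [0.2, 0.2, -0.4]
grip_width: 0.0857
gripper_force: 0.0
```

{"method": "jog_arm", "body": {
  "plan": "0 0 0 0 0 0 60;0 0 0 0 0 0 60;0 0 0 0 0 0 90;0 0 0 0 0 0 90;0 0 0 0 0 0 90;0 0 0 0 0 0 90",
  "grip_force": 30
}}

```text
time_s: 5.95
position: [0.4826, -0.2616, -0.0387]
tool_rot: [[0.929, 0.369, 0.001], [0.369, -0.929, -0.001], [0.0, 0.001, -1.0]]
ft_force: [-1.1, 0.7, 6.1]
grip_width: 0.064
gripper_force: 33.1
```

```bash
python3 - <<'E'
from h import *
s=env.observe(); print(s["position"],s["grip_width"],s["gripper_force"]);im=imaging.get_image("wrist"); W=cloud(im); save(im,"w4.png")
R=np.array(s["tool_rot"]); T=(W-s["position"])@R
r=models.outline_of("wrist","lid_center")[0]; p=W[r["region"]]; t=p[(p[:,2]>.015)&(p[:,2]<.024)]
print(r["bbox"],cv2.minEnclosingCircle((t[:,:2]*1000).astype(np.float32)))
E
```

```text
[ 0.4826 -0.2616 -0.0387] 0.06396903624493978 33.08877354953438Traceback (most recent call last):
  File "<stdin>", line 4, in <module>
IndexError: list index out of range
```

{"method": "jog_arm", "body": {
  "plan": "0 0 0 0 0 -0.5 90;0 0 0 0 0 -1.5 90;0 0 0 0 0 -3 90;0 0 0 0 0 -3.5 90;0 0 0 0 0 -3.5 90;0 0 0 0 0 -3 90;0 0 0 0 0 -1 90;0 0 0 0 0 0 90"
}}

```text
time_s: 6.72
position: [0.4834, -0.2621, 0.1233]
tool_rot: [[0.929, 0.369, 0.004], [0.369, -0.929, -0.003], [0.003, 0.005, -1.0]]
ft_force: [1.0, 0.1, -0.5]
grip_width: 0.0641
gripper_force: 33.5
```

{"method": "jog_arm", "body": {
  "plan": "0 0 0 0.5 -2 0 90;0 0 0 0.8 -3.2 0 90;0 0 0 0.9 -3.6 0 90;0 0 0 0.9 -3.6 0 90;0 0 0 0.9 -3.6 0 90;0 0 0 0.9 -3.6 0 90;0 0 0 0.9 -3.6 0 90;0 0 0 0.9 -3.6 0 90;0 0 0 0.8 -2.8 0 90;0 0 0 0.5 -1.4 0 90"
}}

```text
time_s: 7.55
position: [0.4404, 0.0592, 0.1191]
tool_rot: [[0.929, 0.371, -0.004], [0.371, -0.929, 0.001], [-0.003, -0.002, -1.0]]
ft_force: [-0.5, -1.1, -0.8]
grip_width: 0.0645
gripper_force: 33.5
```

{"method": "jog_arm", "body": {
  "plan": "0 0 0 0 0 0 90;0 0 0 0 0 0 90;0 0 0 0 0 0 90"
}}

```text
time_s: 7.8
position: [0.4422, 0.0556, 0.1198]
tool_rot: [[0.93, 0.369, -0.002], [0.369, -0.93, 0.0], [-0.002, -0.001, -1.0]]
ft_force: [0.1, 0.0, -0.6]
grip_width: 0.0641
gripper_force: 33.5
```

```bash
python3 - <<'E'
from h import *
s=env.observe(); print(s["position"],s["q"],s["grip_width"],s["gripper_force"]);im=imaging.get_image("wrist"); W=cloud(im); save(im,"w5.png")
np.savez("w5.npz",W=W)
for q in ("jar_mouth","lid_center"):
    for r in models.tip_of("wrist",q)[:1]: x,y=np.round(r["at"]).astype(int); print(q,r,W[y,x])
    for r in models.outline_of("wrist",q)[:1]:
        p=W[r["region"]]; p=p[np.isfinite(p[:,0])]; print(q,r["confidence"],r["bbox"],len(p),np.percentile(p,[2,50,98],axis=0))
        if q=="jar_mouth":
            t=p[abs(p[:,2]-.079)<.004]; print(len(t),cv2.minEnclosingCircle((t[:,:2]*1000).astype(np.float32)))
E
```

```text
[0.4422 0.0556 0.1198] [-8.1133 16.0912 97.1803 -0.0144 66.8246 60.2663] 0.06411616795380472 33.460344253107905
jar_mouth {'at': [258.8, 133.5], 'confidence': 0.75} [0.4856 0.068  0.0061]
jar_mouth 0.92 [257.1, 123.7, 88.9, 95.2] 6630 [[0.4649 0.0429 0.0046]
 [0.4968 0.0765 0.046 ]
 [0.5307 0.1101 0.0804]]
1325 ((496.3023986816406, 76.19916534423828), 27.872915267944336)
lid_center {'at': [257.1, 267.8], 'confidence': 0.71} [0.4506 0.0572 0.18  ]
lid_center 0.66 [257.6, 268.6, 135.5, 136.1] 13722 [[0.4147 0.0265 0.1625]
 [0.4483 0.0571 0.1781]
 [0.4741 0.0844 0.18  ]]
```

View pics/w5.png

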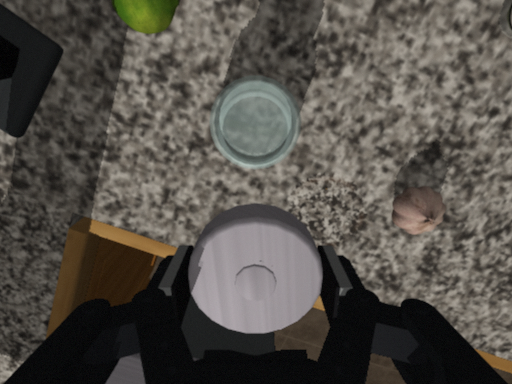

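The wrist view shows the lid held at (257,268) with its button at (255,282), and the jar mouth at about (255,115), clear of the lime and garlic.

```bash
cat >> h.py <<'E'
def lidfit(W,lo,hi):
    r=models.outline_of("wrist","lid_center")[0]; p=W[r["region"]]; p=p[np.isfinite(p[:,0])]; t=p[(p[:,2]>lo)&(p[:,2]<hi)]
    c=cv2.minEnclosingCircle((t[:,:2]*1000).astype(np.float32)); a=np.array(c[0])/1000
    k=t[np.linalg.norm(t[:,:2]-a,axis=1)>.013]; k=k[np.linalg.norm(k[:,:2]-a,axis=1)<.03]
    co=np.linalg.lstsq(np.c_[k[:,:2]-a,np.ones(len(k))],k[:,2],rcond=None)[0]
    b=t[(np.linalg.norm(t[:,:2]-a,axis=1)<.014)]; b=b[b[:,2]-(np.c_[b[:,:2]-a,np.ones(len(b))]@co)>.0007]
    print("lid circ",c,"plane slope,z",co,"button",len(b),b.mean(0)); return a,co
E
python3 - <<'E'
from h import *
im=imaging.get_image("wrist"); W=cloud(im)
a,co=lidfit(W,.165,.185)
s=env.observe(); R=np.array(s["tool_rot"]); d=np.array([.4963,.0762,0])-np.r_[a,0]; print(s["position"],R.T@d*100, (R.T@np.r_[a-s["position"][:2],0])*100)
E
```

```text
lid circ ((442.5476989746094, 54.33340835571289), 33.20702362060547) plane slope,z [0.0006 0.0004 0.1789] button 1176 [0.4427 0.0545 0.1804]
[0.4425 0.0557 0.1207] [ 5.8027 -0.0545 -0.0004] [-0.0496  0.1304  0.    ]
```

{"method": "jog_arm", "body": {
  "plan": "0 0 0 1 0 0 90;0 0 0 2 -0.05 0 90;0 0 0 1.8 0 0 90;0 0 0 1 0 0 90;0 0 0 0 0 2 90;0 0 0 0 0 2.5 90;0 0 0 0 0 1.5 90;0 0 0 0 0 0.6 90;0 0 0 0 0 0 90;0 0 0 0 0 0 90"
}}

```text
time_s: 8.98
position: [0.4969, 0.0781, 0.0552]
tool_rot: [[0.929, 0.369, 0.001], [0.369, -0.929, -0.0], [0.001, 0.0, -1.0]]
ft_force: [0.8, 0.9, -0.1]
grip_width: 0.064
gripper_force: 33.4
```

```bash
python3 - <<'E'
from h import *
im=imaging.get_image("wrist"); W=cloud(im); save(im,"w6.png")
s=env.observe(); R=np.array(s["tool_rot"]);
a,co=lidfit(W,.1,.12); print(s["position"],(R.T@(np.array([.4963,.0762,0])-np.r_[a,0]))*100)
for r in models.outline_of("wrist","jar_mouth")[:1]: print(r["confidence"],r["bbox"])
im=imaging.get_image("top"); V=cloud(im)
for r in models.outline_of("top","jar_mouth")[:1]: print(r["confidence"],r["bbox"])
# visible glass rim/neck points near the mouth in the wrist cloud
m=(W[:,:,2]>.03)&(W[:,:,2]<.083)&(np.linalg.norm(W[:,:,:2]-[.4963,.0762],axis=2)<.045); p=W[m]; print(len(p))
for z in (.036,.05,.06,.07,.078):
    t=p[abs(p[:,2]-z)<.004]; 
    if len(t)>30: print(z,len(t),fitcirc(t))
E
```

```text
lid circ ((496.41668701171875, 77.31336975097656), 33.414642333984375) plane slope,z [ 0.0011 -0.0006  0.1135] button 1172 [0.4969 0.0773 0.115 ]
[0.4971 0.0781 0.0556] [-0.0519  0.0992 -0.    ]
0.82 [257.8, 193.0, 107.2, 71.2]
4061
0.036 231 (array([0.4963, 0.0763]), np.float64(0.03868560595155643))
0.05 1971 (array([0.4969, 0.0765]), np.float64(0.03167473315511861))
0.06 297 (array([0.4963, 0.0763]), np.float64(0.02774470573531885))
0.07 325 (array([0.4964, 0.0763]), np.float64(0.02768577452013536))
0.078 205 (array([0.4964, 0.0765]), np.float64(0.027487966701649817))
```

{"method": "jog_arm", "body": {
  "plan": "0 0 0 -0.02 0.08 0 90;0 0 0 0 0 0 90;0 0 0 0 0 0.6 90;0 0 0 0 0 0.5 90;0 0 0 0 0 0.4 90;0 0 0 0 0 0.3 90;0 0 0 0 0 0 90"
}}

```text
time_s: 9.82
position: [0.4959, 0.0773, 0.0359]
tool_rot: [[0.929, 0.369, -0.002], [0.369, -0.929, 0.0], [-0.001, -0.001, -1.0]]
ft_force: [0.5, 0.8, -0.4]
grip_width: 0.0642
gripper_force: 33.5
```

{"method": "jog_arm", "body": {
  "plan": "0 0 0 0 0 0.4 90;0 0 0 0 0 0.4 90;0 0 0 0 0 0.2 90;0 0 0 0 0 0.1 90;0 0 0 0 0 0 90;0 0 0 0 0 0 90"
}}

```text
time_s: 10.32
position: [0.4964, 0.0772, 0.0258]
tool_rot: [[0.929, 0.369, 0.0], [0.369, -0.929, 0.0], [0.0, 0.0, -1.0]]
ft_force: [1.0, -0.3, -0.4]
grip_width: 0.0638
gripper_force: 33.5
```

{"method": "jog_arm", "body": {
  "plan": "0 0 0 0 0 0 58;0 0 0 0 0 0 45;0 0 0 0 0 0 30;0 0 0 0 0 0 15;0 0 0 0 0 0 0;0 0 0 0 0 0 0;0 0 0 0 0 0 0;0 0 0 0 0 0 0"
}}

```text
time_s: 10.98
position: [0.4963, 0.0772, 0.0257]
tool_rot: [[0.929, 0.369, -0.0], [0.369, -0.929, -0.0], [-0.0, -0.0, -1.0]]
ft_force: [-0.7, 0.3, -0.5]
grip_width: 0.0853
gripper_force: 0.0
```

{"method": "jog_arm", "body": {
  "plan": "0 0 0 0 0 -0.8 0;0 0 0 0 0 -2 0;0 0 0 0 0 -3 0;0 0 0 0 0 -3 0;0 0 0 0 0 -3 0;0 0 0 0 0 -1 0;0 0 0 0 0 0 0;0 0 0 0 0 0 0"
}}

```text
time_s: 11.65
position: [0.4962, 0.0773, 0.1539]
tool_rot: [[0.929, 0.369, 0.001], [0.369, -0.929, -0.0], [0.001, 0.0, -1.0]]
ft_force: [-0.1, 0.1, -0.6]
grip_width: 0.0852
gripper_force: 0.0
```

```bash
python3 - <<'E'
from h import *
im=imaging.get_image("wrist"); W=cloud(im); save(im,"w7.png")
s=env.observe(); print(s["position"],s["q"])
a,co=lidfit(W,.07,.09)
p=W[(W[:,:,2]>.03)&(W[:,:,2]<.06)&(np.linalg.norm(W[:,:,:2]-[.4963,.0762],axis=2)<.045)]
for z in (.036,.042): 
    t=p[abs(p[:,2]-z)<.004]; print(z,len(t),fitcirc(t))
# gauge and stand from top + scene
for c in ("top","scene"):
    im=imaging.get_image(c); V=cloud(im); save(im,c+"2.png")
    for q in ("stand_mouth","gauge_grip"):
        for r in models.outline_of(c,q)[:1]:
            p=V[r["region"]]; p=p[np.isfinite(p[:,0])]
            print(c,q,r["confidence"],r["bbox"],len(p))
            if q=="stand_mouth":
                t=p[(p[:,2]>.008)&(p[:,2]<.02)]; print(cv2.minAreaRect((t[:,:2]*1000).astype(np.float32)))
            else:
                for z in (.1,.115,.13,.145,.155):
                    t=p[abs(p[:,2]-z)<.006]; print(z,len(t),t.mean(0) if len(t) else 0)
    for q in ("stand_mouth","gauge_grip"):
        for r in models.tip_of(c,q)[:1]: print(c,q,r)
E
```

```text
[0.4957 0.0773 0.1531] [-4.6852 19.1879 85.9794 -0.0004 74.9063 63.67  ]
lid circ ((496.03961181640625, 75.985107421875), 32.98198318481445) plane slope,z [ 0.0004 -0.0012  0.0827] button 372 [0.4964 0.0763 0.0842]
0.036 77 (array([0.4964, 0.0761]), np.float64(0.038604200450668806))
0.042 400 (array([0.4965, 0.0761]), np.float64(0.037355354812596595))
top stand_mouth 0.92 [167.0, 203.1, 35.0, 40.4] 755
((450.6699523925781, 307.8140869140625), (75.3123779296875, 98.15547180175781), 75.18628692626953)
top gauge_grip 0.68 [158.8, 202.5, 15.8, 17.2] 196
0.1 28 [0.45   0.3013 0.0996]
0.115 20 [0.4457 0.3026 0.1147]
0.13 18 [0.4413 0.3043 0.1299]
0.145 76 [0.4323 0.3111 0.1468]
0.155 46 [0.4347 0.3106 0.1519]
top stand_mouth {'at': [160.4, 199.1], 'confidence': 0.61}
top gauge_grip {'at': [158.0, 201.4], 'confidence': 0.58}
scene stand_mouth 0.71 [194.5, 286.5, 42.8, 41.2] 1091
((450.26751708984375, 308.7950439453125), (76.02325439453125, 101.92484283447266), 75.67317962646484)
scene gauge_grip 0.82 [191.6, 255.4, 11.0, 26.9] 304
0.1 50 [0.4402 0.3165 0.0992]
0.115 40 [0.4353 0.3167 0.1153]
0.13 40 [0.4309 0.3174 0.1297]
0.145 66 [0.4278 0.3169 0.1464]
0.155 79 [0.4334 0.3144 0.1527]
scene stand_mouth {'at': [189.5, 265.1], 'confidence': 0.9}
scene gauge_grip {'at': [191.0, 253.9], 'confidence': 0.64}
```

The lid is seated: its button is at z 0.084 and its centre is within 1 mm of the jar axis. Next I turn the tool to the gauge's lean.

{"method": "jog_arm", "body": {
  "plan": "0 0 6 0 0 -0.6 0;0 0 6.1 0 0 -0.6 0;0 0 6.1 0 0 -0.6 0;0 0 6.1 0 0 -0.6 0;0 0 6.1 0 0 -0.6 0;0 0 6 0 0 0 0;0 5 0 0 0 0 0;0 5 0 0 0 0 0;0 5 0 0 0 0 0;0 0 0 0 0 0 0"
}}

```text
time_s: 13.08
position: [0.4939, 0.078, 0.1834]
tool_rot: [[0.934, -0.254, 0.252], [-0.245, -0.967, -0.066], [0.26, 0.0, -0.966]]
ft_force: [-0.1, 1.1, 0.5]
grip_width: 0.0853
gripper_force: 0.0
```

```bash
python3 - <<'E'
from h import *
s=env.observe(); print(s["position"],s["q"],s["tool_rot"]); print(totool([.430,.312,.165]))
E
```

```text
[0.4939 0.078  0.1834] [ -2.7617  11.0669  94.035   -3.5671  60.1786 103.2968] [[ 0.934  -0.2535  0.2516]
 [-0.2447 -0.9673 -0.0662]
 [ 0.2602  0.0002 -0.9656]]
[-12.1718 -21.0191  -1.3827]
```

{"method": "jog_arm", "body": {
  "plan": "0 0 0 -0.8 -1.4 0 0;0 0 0 -1.6 -2.8 -0.2 0;0 0 0 -1.8 -3.1 -0.2 0;0 0 0 -1.8 -3.1 -0.2 0;0 0 0 -1.8 -3.1 -0.2 0;0 0 0 -1.8 -3.1 -0.2 0;0 0 0 -1.6 -2.8 -0.2 0;0 0 0 -0.9 -1.6 -0.2 0;0 0 0 0 0 0 0;0 0 0 0 0 0 0"
}}

```text
time_s: 13.92
position: [0.4333, 0.3117, 0.1657]
tool_rot: [[0.935, -0.253, 0.249], [-0.244, -0.967, -0.066], [0.258, 0.001, -0.966]]
ft_force: [-0.6, -1.1, 0.3]
grip_width: 0.0851
gripper_force: 0.0
```

```bash
python3 - <<'E'
from h import *
im=imaging.get_image("wrist"); W=cloud(im); save(im,"w8.png"); np.savez("w8.npz",W=W)
s=env.observe(); R=np.array(s["tool_rot"]); P=np.array(s["position"]); print(P,s["q"]); T=(W-P)@R*1000
for q in ("stand_mouth","gauge_grip"):
    for r in models.tip_of("wrist",q)[:1]: print(q,r)
    for r in models.outline_of("wrist",q)[:1]:
        p=W[r["region"]]; t=T[r["region"]]; ok=np.isfinite(p[:,0]); p,t=p[ok],t[ok]
        print(q,r["confidence"],r["bbox"],len(p),np.percentile(p,[2,50,98],axis=0))
        if q=="stand_mouth":
            k=p[(p[:,2]>.008)&(p[:,2]<.02)]; print(len(k),cv2.minAreaRect((k[:,:2]*1000).astype(np.float32)))
        else:
            zt=np.percentile(t[:,2],1); k=t[t[:,2]<zt+4]; print("top face tool mm",zt,len(k),cv2.minAreaRect(k[:,:2].astype(np.float32)),k.mean(0))
            co=np.linalg.lstsq(np.c_[k[:,:2],np.ones(len(k))],k[:,2],rcond=None)[0]; print("tilt of top in tool (rad)",co)
E
```

```text
[0.4335 0.3109 0.1658] [ 28.6039  17.7663  87.6572 -11.3961  64.0718 137.3906]
stand_mouth {'at': [248.7, 195.8], 'confidence': 0.72}
stand_mouth 0.9 [254.9, 187.1, 69.0, 85.3] 3753 [[0.4054 0.265  0.01  ]
 [0.4674 0.2998 0.0137]
 [0.5019 0.3484 0.0917]]
3149 ((452.3699951171875, 306.73187255859375), (75.68219757080078, 98.11074829101562), 74.99158477783203)
gauge_grip {'at': [251.5, 208.7], 'confidence': 0.68}
gauge_grip 0.81 [255.9, 208.2, 41.1, 62.3] 1886 [[0.4234 0.2944 0.0942]
 [0.4436 0.3095 0.147 ]
 [0.4615 0.3235 0.1536]]
top face tool mm 12.357099431358762 657 ((-3.8612003326416016, -1.2316532135009766), (22.304752349853516, 22.845550537109375), 89.9501953125) [-3.4139 -1.1484 14.1894]
tilt of top in tool (rad) [ 0.0278 -0.0035 14.2803]
```

View pics/w8.png

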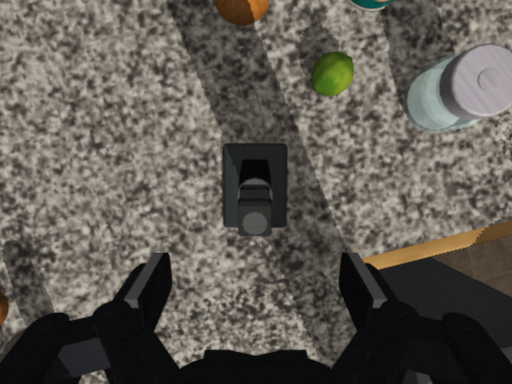

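The wrist view shows the handle top at (255,222), square with the fingers, and the lid sitting on the jar at the upper right. I lower along the gauge axis.

{"method": "jog_arm", "body": {
  "plan": "0 0 0 -0.2 -0.1 0.5 0;0 0 0 -0.15 0 1.5 0;0 0 0 0 0 2 0;0 0 0 0 0 2 0;0 0 0 0 0 1.7 0;0 0 0 0 0 1 0;0 0 0 0 0 0.7 0;0 0 0 0 0 0.3 0;0 0 0 0 0 0 0"
}}

```text
time_s: 14.92
position: [0.4546, 0.3063, 0.0712]
tool_rot: [[0.934, -0.255, 0.25], [-0.246, -0.967, -0.066], [0.259, 0.0, -0.966]]
ft_force: [-0.5, 0.0, 0.2]
grip_width: 0.0856
gripper_force: 0.0
```

```bash
python3 - <<'E'
from h import *
im=imaging.get_image("wrist"); W=cloud(im)
s=env.observe(); R=np.array(s["tool_rot"]); P=np.array(s["position"]); print(P,s["ft_force"]); T=(W-P)@R*1000
for r in models.outline_of("wrist","gauge_grip")[:1]:
    t=T[r["region"]]; t=t[np.isfinite(t[:,0])]; zt=np.percentile(t[:,2],1); k=t[(t[:,2]<zt+4)]; print(r["bbox"],zt,len(k),cv2.minAreaRect(k[:,:2].astype(np.float32)),k.mean(0))
m=(abs(T[:,:,0])<14)&(abs(T[:,:,1])>25)&(abs(T[:,:,1])<55)&(W[:,:,2]>.03); q=T[m]; print("tip z",np.sort(q[:,2])[-60::15])
E
```

```text
[0.4547 0.3065 0.0717] [-0.6028  0.3483  0.8122]
[256.2, 279.6, 63.1, 123.0] -83.86854570287157 2044 ((0.056153297424316406, -0.1127634048461914), (22.76275634765625, 23.482967376708984), 89.99185943603516) [  1.0851  -0.0505 -82.0495]
tip z [-49.032  -48.8279 -48.3354 -47.8894]
```

{"method": "jog_arm", "body": {
  "plan": "0 0 0 0 0 0 120;0 0 0 0 0 0 160;0 0 0 0 0 0 200;0 0 0 0 0 0 220;0 0 0 0 0 0 220;0 0 0 0 0 0 220;0 0 0 0 0 0 220;0 0 0 0 0 0 220;0 0 0 0 0 0 220;0 0 0 0 0 0 220",
  "grip_force": 60
}}

```text
time_s: 15.85
position: [0.4545, 0.3065, 0.0716]
tool_rot: [[0.934, -0.255, 0.251], [-0.246, -0.967, -0.066], [0.259, -0.0, -0.966]]
ft_force: [-1.8, -0.6, 5.7]
grip_width: 0.0235
gripper_force: 59.0
```

{"method": "jog_arm", "body": {
  "plan": "0 0 0 0 0 -0.3 220;0 0 0 0 0 -0.8 220;0 0 0 0 0 -1.5 220;0 0 0 0 0 -2 220;0 0 0 0 0 -2 220;0 0 0 0 0 -2 220;0 0 0 0 0 -2 220;0 0 0 0 0 -1.2 220;0 0 0 0 0 0 220;0 0 0 0 0 0 220"
}}

```text
time_s: 16.68
position: [0.4248, 0.3143, 0.1855]
tool_rot: [[0.934, -0.254, 0.251], [-0.246, -0.967, -0.065], [0.259, -0.001, -0.966]]
ft_force: [-0.3, 0.6, -1.8]
grip_width: 0.0235
gripper_force: 58.9
```

{"method": "jog_arm", "body": {
  "plan": "0 0 0 0 0 -1 220;0 0 0 0 0 -1 220;0 -5 0 0 0 0 220;0 -5 0 0 0 0 220;0 -5 0 0 0 0 220;0 0 0 0 0 0 220;0 0 0 0 0 0 220"
}}

```text
time_s: 17.27
position: [0.4205, 0.3148, 0.2031]
tool_rot: [[0.967, -0.256, -0.001], [-0.256, -0.967, -0.002], [-0.0, 0.002, -1.0]]
ft_force: [-0.4, 0.1, -1.7]
grip_width: 0.0233
gripper_force: 58.9
```

```bash
python3 - <<'E'
from h import *
s=env.observe(); R=np.array(s["tool_rot"]); P=np.array(s["position"]); print(P,R,s["q"],totool([.4963,.0761,P[2]]))
im=imaging.get_image("wrist"); W=cloud(im); save(im,"w9.png");T=(W-P)@R*1000
for r in models.outline_of("wrist","gauge_grip")[:1]:
    t=T[r["region"]]; print(r["bbox"],np.nanpercentile(t,[1,50,99],axis=0))
    v,u=np.nonzero(r["region"])
    for z in range(-90,60,10):
        k=t[abs(t[:,2]-z)<5]; 
        if len(k): print(z,len(k),np.median(k,0),np.nanmin(k[:,1]),np.nanmax(k[:,1]),np.nanmax(k[:,0]))
for q in ("gauge_foot","gauge_grip","plunger"):
    for r in models.tip_of("wrist",q)[:1] if q!="plunger" else []: x,y=np.round(r["at"]).astype(int); print(q,r,T[y,x])
E
```

```text
[0.4205 0.3148 0.2031] [[ 0.9665 -0.2565 -0.0009]
 [-0.2565 -0.9665 -0.0017]
 [-0.0005  0.0019 -1.    ]] [ 23.9304  19.0651  77.356   -0.0681  83.6664 128.8004] [13.4457 21.1274  0.0336]
[254.7, 267.9, 64.2, 142.9] [[-10.6631 -11.1399 -84.1742]
 [ 10.7253   0.3622 -73.622 ]
 [ 14.5488  11.6568  43.3012]]
-80 3056 [  4.3087   0.365  -80.7873] -11.726627284690572 12.027457627319274 12.533229766798119
-70 772 [ 11.5123   0.3849 -70.4355] -11.611847623407913 12.032885167210127 12.8528626888647
-60 563 [ 11.4308  -0.0277 -60.0816] -11.257824779696355 11.32155618987513 12.523144365312001
-50 470 [ 11.4231   0.2069 -50.1318] -11.093830290858705 11.30132812417973 12.2118195177516
-40 409 [ 11.4938  -0.0323 -40.6045] -11.642682708854517 12.189347657358159 12.46886823850637
-30 516 [ 11.4618  -0.0346 -27.071 ] -13.779578825026462 14.279844481290498 15.635066469952424
-20 117 [ 13.8212   1.1018 -23.303 ] -11.584806670677352 14.430666763312807 15.534242626706169
-10 3 [ 7.755  -1.3114 -5.0536] -2.5818357099262723 3.1411116354162187 8.34093716962981
0 131 [ 7.4813 -0.041   0.3744] -8.127750419642902 8.020883892638077 8.993795720173265
10 129 [ 7.166  -0.0435 10.0375] -8.520341508389537 8.804557271939267 8.835022166920522
20 106 [ 7.1606  0.6651 19.1191] -8.662642654456896 8.690777063565319 8.889508657391884
40 36 [ 3.0403 -0.0502 41.262 ] -3.238433076554723 5.568819548775769 5.2451603021149324
50 44 [ 2.6838  0.3496 45.8013] -4.9055887279939725 5.625880829119585 5.012871960744221
gauge_foot {'at': [253.7, 202.4], 'confidence': 0.4} [ 3.3502 -0.8288 38.3097]
gauge_grip {'at': [255.0, 280.8], 'confidence': 0.84} [ 11.1381  -0.0254 -73.7516]
```

View pics/w9.png

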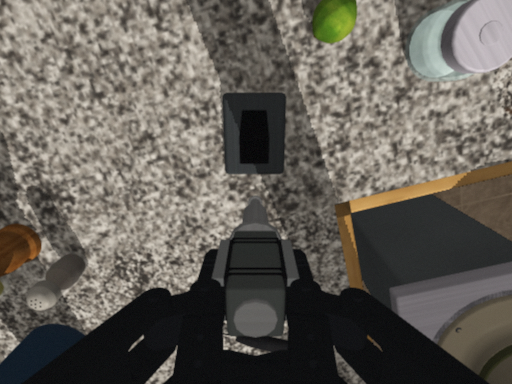

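The wrist view shows the gauge straight in the fingers, its tip near (255,205), out of the empty stand at (254,135). I move over the jar.

{"method": "jog_arm", "body": {
  "plan": "0 0 0 0.6 0.9 0 220;0 0 0 1.2 1.9 0 220;0 0 0 1.75 2.75 0 220;0 0 0 1.75 2.75 0 220;0 0 0 1.75 2.75 0 220;0 0 0 1.75 2.75 0 220;0 0 0 1.75 2.75 0 220;0 0 0 1.5 2.4 0 220;0 0 0 0.9 1.4 0 220;0 0 0 0.5 0.75 0 220"
}}

```text
time_s: 18.3
position: [0.4965, 0.0749, 0.2047]
tool_rot: [[0.967, -0.257, 0.001], [-0.257, -0.967, -0.001], [0.001, 0.001, -1.0]]
ft_force: [-0.0, -0.2, -1.1]
grip_width: 0.0234
gripper_force: 59.1
```

{"method": "jog_arm", "body": {
  "plan": "0 0 0 0 0 1 220;0 0 0 0 0 1.5 220;0 0 0 0 0 1 220;0 0 0 0 0 0 220;0 0 0 0 0 0 220;0 0 0 0 0 0 220"
}}

```text
time_s: 18.8
position: [0.4965, 0.0775, 0.1704]
tool_rot: [[0.967, -0.254, 0.001], [-0.254, -0.967, -0.0], [0.001, -0.0, -1.0]]
ft_force: [0.6, -0.4, -1.3]
grip_width: 0.0234
gripper_force: 59.1
```

```bash
python3 - <<'E'
from h import *
im=imaging.get_image("wrist"); W=cloud(im); save(im,"w10.png")
s=env.observe(); R=np.array(s["tool_rot"]); P=np.array(s["position"]); print(P,R[:,2],totool([.4963,.0761,P[2]]))
T=(W-P)@R*1000
m=(abs(T[:,:,0])<13)&(abs(T[:,:,1])<13)&(T[:,:,2]>-15)&(T[:,:,2]<55); t=T[m]
for z in range(-10,60,6):
    k=t[abs(t[:,2]-z)<3]
    if len(k)>5: print(z,len(k),k[:,0].max(),k[:,1].min(),k[:,1].max())
p=W[(abs(W[:,:,2]-.083)<.004)&(np.linalg.norm(W[:,:,:2]-[.4963,.0761],axis=2)<.04)]
print(len(p),cv2.minEnclosingCircle((p[:,:2]*1000).astype(np.float32)))
e=p[np.linalg.norm(p[:,:2]-[.4963,.0761],axis=1)>.0315]; print(fitcirc(e)); 
p=W[(W[:,:,2]>.03)&(W[:,:,2]<.05)&(np.linalg.norm(W[:,:,:2]-[.4963,.0762],axis=2)<.045)]
E
```

```text
[0.4966 0.0774 0.1705] [ 0.0016 -0.0002 -1.    ] [ 0.0049  0.1364 -0.    ]
-4 44 8.545033005493057 -5.887137104663011 6.447262610862887
2 86 8.414439215788413 -8.062441978067923 7.9224068962848175
8 85 8.582332471995013 -8.30003281207533 8.905061604253447
14 78 8.431131495991613 -8.60060585358323 9.007104741420052
20 70 8.937836122926093 -8.783257481563112 8.685104294806413
26 9 8.136334229791542 -3.723693446975723 6.499783039110715
38 17 3.447029725740063 -3.2051390157350563 3.0606827196054893
44 71 5.250779278893938 -5.736245106844847 5.58603502152049
3187 ((495.6977844238281, 76.16815948486328), 32.92729187011719)
(array([0.4961, 0.0761]), np.float64(0.03206219211375735))
```

View pics/w10.png

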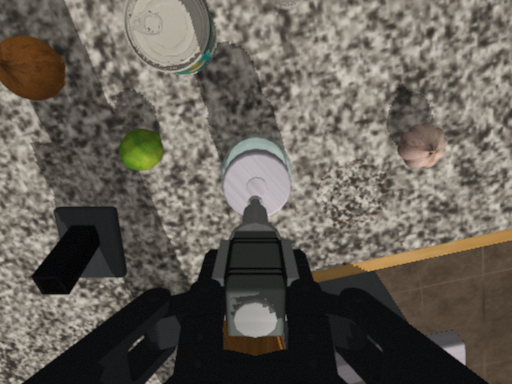

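The picture shows the foot heading for the button at (257,186), with the lid still centred on the jar.

{"method": "jog_arm", "body": {
  "plan": "0 0 0 0 0.1 0.5 220;0 0 0 0 0.03 1 220;0 0 0 0 0 1 220;0 0 0 0 0 0.6 220;0 0 0 0 0 0.2 220;0 0 0 0 0 0 220;0 0 0 0 0 0 220;0 0 0 0 0 0 220"
}}

```text
time_s: 19.52
position: [0.4963, 0.076, 0.1372]
tool_rot: [[0.967, -0.255, 0.001], [-0.255, -0.967, -0.0], [0.001, -0.0, -1.0]]
ft_force: [-0.0, 0.3, -1.5]
grip_width: 0.0234
gripper_force: 59.1
```

{"method": "jog_arm", "body": {
  "plan": "0 0 0 0 0 0.1 220;0 0 0 0 0 0.1 220;0 0 0 0 0 0.1 220;0 0 0 0 0 0.1 220;0 0 0 0 0 0.1 220;0 0 0 0 0 0 220;0 0 0 0 0 0 220;0 0 0 0 0 0 220"
}}

```text
time_s: 20.18
position: [0.496, 0.076, 0.1317]
tool_rot: [[0.967, -0.255, 0.0], [-0.255, -0.967, 0.0], [0.0, -0.0, -1.0]]
ft_force: [0.0, 0.2, -0.2]
grip_width: 0.0235
gripper_force: 59.1
```

{"method": "jog_arm", "body": {
  "plan": "0 0 0 0 0 0.1 220;0 0 0 0 0 0.1 220;0 0 0 0 0 0.1 220;0 0 0 0 0 0.1 220;0 0 0 0 0 0 220;0 0 0 0 0 0 220;0 0 0 0 0 0 220;0 0 0 0 0 0 220"
}}

```text
time_s: 20.85
position: [0.496, 0.076, 0.1277]
tool_rot: [[0.967, -0.255, 0.0], [-0.255, -0.967, -0.0], [0.0, -0.0, -1.0]]
ft_force: [0.0, -0.1, 1.5]
grip_width: 0.0229
gripper_force: 59.2
```

```bash
python3 - <<'E'
from h import *
F=[]
for i in range(6):
    im=imaging.get_image("wrist"); s=env.observe(); F.append(np.r_[s["ft_force"],s["position"]])
print(np.mean(F,0))
W=cloud(im); R=np.array(s["tool_rot"]); P=np.mean(F,0)[3:]; T=(W-P)@R*1000
# nose end: radius ~9 points; foot
m=(T[:,:,0]>-3)&(T[:,:,0]<13)&(abs(T[:,:,1])<10)&(T[:,:,2]>-15)&(W[:,:,2]>.087); t=T[m]
n=t[t[:,0]>6.5]; print("nose lowest tool z",np.sort(n[:,2])[-8:],"world",P[2]*1000-n[:,2].max())
p=W[(abs(W[:,:,2]-.083)<.004)&(np.linalg.norm(W[:,:,:2]-[.4963,.0761],axis=2)<.04)]
print(len(p),cv2.minEnclosingCircle((p[:,:2]*1000).astype(np.float32)),np.median(p[:,2]))
v,u=np.nonzero(m); print(u.min(),u.max(),v.min(),v.max())
c=im["pixels"][130:250,200:310,::-1]; cv2.imwrite("pics/w11.png",cv2.resize(c,None,fx=5,fy=5,interpolation=cv2.INTER_CUBIC))
E
```

```text
[-0.3965  0.4165  1.4815  0.496   0.076   0.1277]
nose lowest tool z [22.9641 23.0829 23.1312 23.1585 23.1872 23.5804 23.6401 23.7854] world 103.89086187488488
3780 ((496.07647705078125, 75.99515533447266), 32.67526626586914) 0.08255461929870081
243 268 199 222
```

View pics/w11.png

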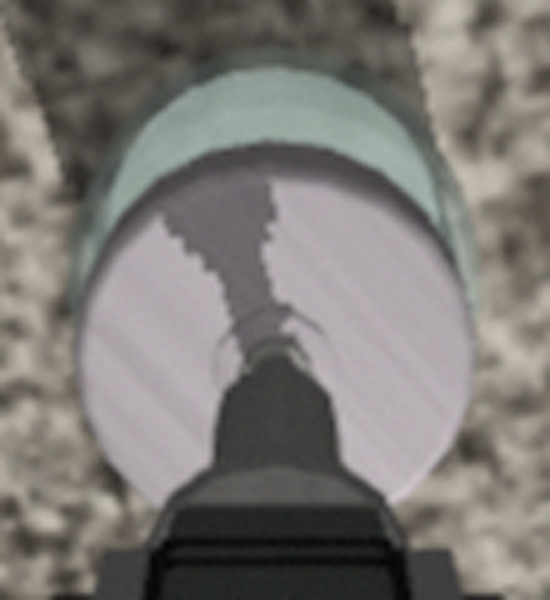

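The picture shows the foot within the button's ring and the lid level. The force rise (about 2.8 N) and the nose height both put the plunger at about 4.8 mm, so I go 1 mm further.

{"method": "jog_arm", "body": {
  "plan": "0 0 0 0 0 0.05 220;0 0 0 0 0 0.05 220;0 0 0 0 0 0 220;0 0 0 0 0 0 220;0 0 0 0 0 0 220;0 0 0 0 0 0 220;0 0 0 0 0 0 220;0 0 0 0 0 0 220"
}}

```text
time_s: 21.82
position: [0.496, 0.076, 0.1267]
tool_rot: [[0.967, -0.255, 0.0], [-0.255, -0.967, -0.0], [0.0, -0.0, -1.0]]
ft_force: [0.5, -0.2, 1.9]
grip_width: 0.0232
gripper_force: 59.2
```

```bash
python3 - <<'E'
from h import *
s=env.observe(); print(s["ft_force"],s["position"],s["qvel"]); print(job.close_job())
E
```

```text
[ 0.4898 -0.2354  1.8566] [0.496  0.076  0.1267] [-0.0179  0.0162  0.1146  0.0112 -0.0077  0.0288]
the job is handed in; nothing more can be done
None
```

I handed the job in with the lid seated on the jar and the gauge held upright on its button, plunger about half-way in (roughly 5.5–6 mm, about 3 N, by my estimate); the hand-in returned no verdict.

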